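# Load a gauge block into the temperature soak box

### The job

Load the square steel block into the soak box so that it can come to room temperature: put it on the loading apron and push it in through the dust flap with the push stick. Push gently until you feel the block meet the stiff plunger of the temperature probe hidden inside and the plunger gives a few millimetres (about 3 to 10), never driving it to the end of its travel. Then draw the stick out so that the flap shuts behind the block, and set the stick down on the table again, standing on its flat underside; do not disturb the other things.

Things in the scene. Friction and masses are not known exactly. Their poses are not given: they have to be found in the camera images.
- steel_block: Ground steel block with plain faces, 38 x 40 x 30 mm high; the 38 mm side direction is turned 6 degrees (0.105 rad) counterclockwise from its x axis, about 0.3 to 0.5 kg; it stands on the table. Origin: centre of its underside, z up. It may go in with either pair of sides first.
- soak_box: Soak box, fixed: a white box 182 mm deep, 62 wide, 74 high, with a 6 mm floor plate that sticks out in front as a loading apron. Origin: on the table in the middle of the entrance, in the plane of the closed flap; x points into the box (the way to push), y left, z up. Channel 48 mm wide (y -24 to 24) from apron to back, floor at z = 6. Entrance at x = 0: 48 wide, open from z = 6 to 58.
- apron (a point): Middle of the loading apron's upper face, 37.5 mm before the entrance and 6 mm above the table; axes as the box's. The apron is 75 mm long (box x -75 to 0) and 48 mm wide between two side rails, each 7 mm thick and 8 mm high (tops 14 mm above the table).
- flap (a joint): Grey dust flap, 45 mm wide, 50 mm long, hinged along the entrance's upper edge (z = 58). 0 = shut, hanging down; grows as its lower edge swings inward, to 1.45 rad. A light spring (about 2 N at the block) shuts it; it is slippery. On top of the block it reaches about 47 mm into the box: the rear must pass that for it to drop; then it lies on the stick until that is out.
- probe_plunger (a joint): How far (m) the probe's plunger is pushed in: 0 at the start, hard end at 0.016. No spring: it slides stiffly (about 7 N) and stays where pushed; before it, pushing the block takes about 1 to 5 N. It stands in mid channel, 22 mm above the table; the block's front face meets it somewhere from box x = 94 to 124 mm, different each time and not to be seen from outside.
- push_stick: Push stick, black plastic, 0.15 kg, on the table on its flat underside: a bar 24 mm wide, 16 high, with an upright grip. Origin: on the underside below the grip's middle; x along the bar to the nose, z up. The bar runs from x = -20 to 135 mm. Grip 26 (x) x 18 (y) mm, z = 16 to 66, and a cap 32 x 18 mm on it up to z = 72: grasp it across y from above.
- push_stick_nose (a point): Middle of the stick's front face (24 mm wide, from 3 to 16 mm above the underside; grey wings on both sides widen its lower part to 34 mm), 135 mm ahead of the stick's origin and 9 mm above its underside; axes as the stick's.
- setting_ring: Bystander: steel setting ring lying flat, 48 mm diameter, 14 mm high. Origin: centre of its underside.
- loupe: Bystander: black eye loupe, 40 mm diameter, 36 mm high. Origin: centre of its underside.
- slide_case: Bystander: small pale flat case, 22 x 60 (its y) x 14 mm. Origin: centre of its underside.

How it is judged:
By the outcome, as a careful person would: the job done as asked, in the order asked, and still so for the second after the job is handed in, with the robot touching nothing.
It also fails if it takes over 72 s, if anything falls off the work surface, if the arm or the gripper's body presses on something with over 40 N, if the wrist force passes 120 N, or if a joint passes its speed limit or range.

### The arm

A 6-joint arm with a two-finger parallel gripper is mounted at the origin on a cart in front of the work surface, level with it; the furniture and walls round the work are solid. World frame = base frame: x ahead of the robot, y to its left, z up, the work surface at z = 0. Lengths are in m, angles in rad, forces in N, time in s.
With the tool pointing down it reaches from about 0.325 to 0.85 m from the base axis. Payload 4.4 kg.
Tool frame: the origin (TCP) lies at the very end of the fingers, on their centre line; the grasp point (between the pads) lies 19 mm behind it (ctrl.tcp_to_grasp is the distance from the TCP to the grasp point, in m); z points along the fingers, y is the line along which they close (so a half turn about z gives the same grasp; the last joint's range is limited). The gripper opens to 94 mm and grips with 3 to 60 N. Pads are 16 mm wide; open, the fingers measure 119 mm over their backs; the gripper's body (75 mm by 177 mm) begins 78 mm behind the grasp point.
Start: joints at [1.048, 0.207, 1.542, -0, 1.393, -0.15], TCP at [0.209, 0.536, 0.205] pointing down, gripper open.
Joint ranges: [-2.73, 2.73], [-0.86, 2.22], [0.23, 2.46], [-1.11, 4.25], [0.08, 2.63], [-2.82, 2.82]. Speed limits (rad/s): [2.79, 2.79, 3.14, 3.14, 3.14, 3.14].

### API

Orientations are given as a unit quaternion [x, y, z, w].
In Python, from workcell import ctrl gives the robot as it stands.
- The arm moves only by the shell command python3 jog.py 'ROWS' [OPENING] [FORCE]. ROWS is a JSON list of rows, 1 to 5 of them, each an object with the fields dx, dy, dz (the shift in m), twist (a turn about the tool's z in rad); a field left out counts as zero; each row is the pose to reach, as a shift and turn from the pose commanded when the command began, along the tool's axes at that moment; what a row does not reach only later rows make up. A row lasts 1/10 s, in which the tool goes at most 0.05 m and 0.15 rad, less where a joint would pass 70% of its speed; a pose out of reach is approached as far as the arm can. OPENING is the finger opening in m, set as the command begins (- or left out keeps the last). The fingers move at their own pace and stop on an object; FORCE is the grip in N (left out, the last holds). Time passes only in rows, so rows that do not move let the fingers close. It prints the time, the measured TCP pose, the force, the opening and the grip force at its end. Input that does not fit is refused with a message, and nothing moves.
- ctrl.state(): the state, without advancing time (a new reading comes with each control period).
- ctrl.grab_frame(name): name is "side" or "top" or "wrist"; returns the picture (420x560x3 uint8, red, green, blue); there is no depth.
- ctrl.get_calibration(name): a dict with "fx", "fy", "cx", "cy" (pixels), "R" (3x3) and "t" (3): a world point X has camera coordinates R X + t. Camera axes: x right, y down, z forward; pixel columns grow to the right and rows downward; lengths in m; the calibration is good to about 2 mm. The wrist camera is an equidistant fisheye: a pixel r from the principal point sees the ray r / f radians off the axis. A picture is of the moment at which its call begins: read the wrist's pose just before it. get_calibration takes no time and is no camera call; for the wrist camera it gives the pose at the moment of the call.
- ctrl.close_job(): hands the job in; it is judged then, once.
The state is a dict: "t": time; "joints": joint angles; "dq": joint speeds; "joint_efforts": joint torques, N m; "position": TCP position; "ee_rot": TCP orientation; "ft_force": force on the tool from outside, world axes, zero at the start; "torque": the same for the moment, N m; "width": finger opening in m; "finger_force": force on a finger pad.
Only numpy, scipy, OpenCV 4.12 (cv2) and the standard library are available. Lean on these libraries where they do the work, as an engineer would, in place of code of your own. Each camera call takes 0.05 s, during which the arm holds its last target. There are 200 camera calls.

## Working session

There is one attempt and no reset: what is moved stays moved. The work goes in short steps, Python scripts to look and compute and a shell command to move; the robot and the scene stay as the last step left them, time stands still between calls to the robot, and variables do not carry over. Pictures are saved under pics/ and viewed, at most 10 in all, crops included, and the job is handed in when it is done.

```bash
ls; mkdir -p pics; python3 - <<'E'
from workcell import ctrl
import cv2
for n in("side","top","wrist"):
    c=ctrl.get_calibration(n);print(n,{k:(v if not hasattr(v,'tolist') else v.round(4).tolist()) for k,v in c.items()})
    cv2.imwrite(f"pics/{n}0.png",ctrl.grab_frame(n)[:,:,::-1])
s=ctrl.state();print(s)
E
```

```text
jog.py
pics
workcell.py
side {'fx': 459.32513767432516, 'fy': 459.32513767432516, 'cx': 279.7412850180733, 'cy': 207.41792650785771, 'R': [[-0.998, 0.0618, -0.0143], [0.0494, 0.6154, -0.7867], [-0.0398, -0.7858, -0.6172]], 't': [0.564, 0.0499, 0.9017]}
top {'fx': 421.0270654031364, 'fy': 421.0270654031364, 'cx': 278.7415349718917, 'cy': 210.0107441119591, 'R': [[0.0037, -0.9997, 0.0253], [-0.9983, -0.0052, -0.0583], [0.0584, -0.025, -0.998]], 't': [-0.0529, 0.5877, 0.9031]}
wrist {'fx': 325.19226210127806, 'fy': 325.19226210127806, 'cx': 279.35673050526873, 'cy': 203.61890398194748, 'R': [[0.3643, 0.9313, -0.0023], [0.9052, -0.3536, 0.2358], [0.2188, -0.088, -0.9718]], 't': [-0.5744, -0.0239, 0.39]}
{'t': 0.15, 'joints': array([ 1.04748959e+00,  2.07239194e-01,  1.54259573e+00, -2.62684261e-05,
        1.39351175e+00, -1.50535843e-01]), 'dq': array([ 0.00049343, -0.00237874, -0.00338462,  0.0005859 , -0.00137758,
       -0.00146839]), 'joint_efforts': array([-2.78190046e-04, -3.71312606e+01, -2.81809455e+01,  6.98254653e-02,
        3.27986525e-02, -1.16071583e-04]), 'position': array([0.20913862, 0.53495271, 0.20456333]), 'ee_rot': array([ 1.85305804e-01,  9.82680512e-01, -8.31973606e-04, -2.77724593e-04]), 'ft_force': array([ 0.62354435, -0.47809127, -0.70047611]), 'torque': array([-0.02103364, -0.00660473,  0.025436  ]), 'finger_force': 0.0, 'width': 0.09402258422309441}
```

View pics/top0.png

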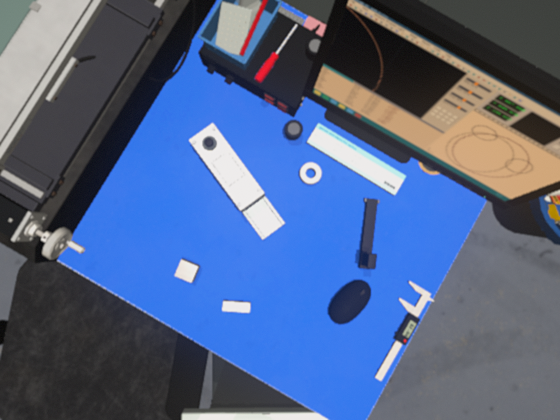

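View pics/side0.png

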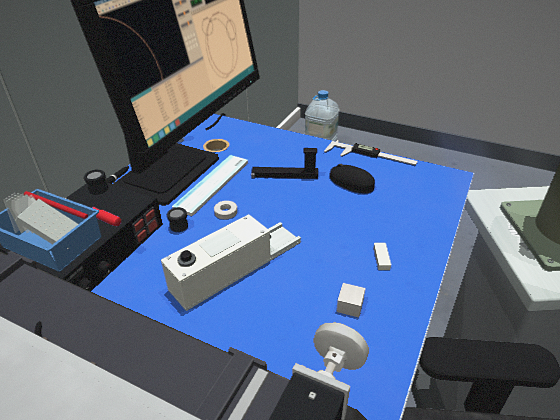

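The top picture shows the box running from its apron at (264,218) to its knob at (210,143), the block at (186,270), the case at (236,307) and the ring at (311,173). It also shows the loupe at (292,129) and the stick, grip at (367,262) and nose at (370,200). The side view agrees: block (350,300), grip (310,163), apron (285,240).

```bash
cat > h.py <<'E'
import numpy as np, cv2
from workcell import ctrl
from scipy.spatial.transform import Rotation as Ro
def grab(n,f):
    c=ctrl.get_calibration(n); im=ctrl.grab_frame(n)[:,:,::-1].copy(); cv2.imwrite(f"pics/{f}.png",im); return c,im
def rays(c,px,fish):
    K=np.array([[c['fx'],0,c['cx']],[0,c['fy'],c['cy']],[0,0,1.]]); p=np.array(px,float).reshape(-1,1,2)
    u=(cv2.fisheye.undistortPoints(p,K,np.zeros(4)) if fish else cv2.undistortPoints(p,K,None)).reshape(-1,2)
    R=np.array(c['R']); return -R.T@np.array(c['t']), np.c_[u,np.ones(len(u))]@R
def onz(c,px,z,fish=False):
    o,d=rays(c,px,fish); return o+d*((z-o[2])/d[:,2])[:,None]
def meet(o1,d1,o2,d2):
    A=np.c_[d1,-d2]; s=np.linalg.lstsq(A,o2-o1,rcond=None)[0]; a,b=o1+s[0]*d1,o2+s[1]*d2; return (a+b)/2,np.linalg.norm(a-b)
def cont(mask,amin=60):
    return [k for k in cv2.findContours(mask.astype('u1')*255 if mask.dtype==bool else mask,cv2.RETR_EXTERNAL,cv2.CHAIN_APPROX_NONE)[0] if cv2.contourArea(k)>amin]
def tool(target):  # world shift -> tool axes
    s=ctrl.state(); R=Ro.from_quat(s['ee_rot']); return R.inv().apply(np.array(target)-s['position'])
E
python3 - <<'E'
from h import *
for n in('top','side'):
    im=cv2.imread(f'pics/{n}0.png').astype(int); c=ctrl.get_calibration(n)
    b,g,r=im[...,0],im[...,1],im[...,2]
    for nm,m in(('white',(r>150)),('dark',(np.max(im,2)<75))):
        for k in cont((m*255).astype('u1'),60):
            (x,y),wh,a=cv2.minAreaRect(k)
            if 160<x<430 and 110<y<330 and cv2.contourArea(k)<6000:
                print(n,nm,round(x),round(y),np.round(wh),round(a), 'z0',onz(c,[[x,y]],0)[0][:2].round(3),'z.03',onz(c,[[x,y]],.03)[0][:2].round(3))
E
```

```text
top white 409 328 [ 6. 15.] 30 z0 [ 0.329 -0.34 ] z.03 [ 0.335 -0.33 ]
top white 236 306 [28. 11.] 4 z0 [0.376 0.042] z.03 [0.381 0.04 ]
top white 416 300 [31. 27.] 32 z0 [ 0.391 -0.355] z.03 [ 0.395 -0.345]
top white 186 271 [19. 19.] 23 z0 [0.454 0.153] z.03 [0.457 0.147]
top white 263 217 [34. 29.] 54 z0 [ 0.572 -0.017] z.03 [ 0.571 -0.017]
top white 310 172 [21. 21.] 90 z0 [ 0.674 -0.122] z.03 [ 0.669 -0.119]
top white 356 159 [104.  23.] 31 z0 [ 0.706 -0.225] z.03 [ 0.7   -0.218]
top white 226 166 [89. 31.] 54 z0 [0.686 0.067] z.03 [0.682 0.064]
top dark 406 328 [12. 28.] 31 z0 [ 0.329 -0.333] z.03 [ 0.336 -0.323]
top dark 350 302 [27. 48.] 45 z0 [ 0.387 -0.208] z.03 [ 0.392 -0.202]
side white 351 294 [24. 18.] 14 z0 [0.45  0.123] z.03 [0.457 0.149]
side white 382 254 [24. 12.] 76 z0 [0.374 0.03 ] z.03 [0.385 0.06 ]
side white 281 238 [19. 34.] 59 z0 [ 0.561 -0.029] z.03 [0.563 0.004]
side white 222 243 [ 29. 124.] 62 z0 [ 0.677 -0.022] z.03 [0.673 0.011]
side white 225 208 [13. 22.] 90 z0 [ 0.674 -0.135] z.03 [ 0.67  -0.096]
side white 210 184 [18. 87.] 48 z0 [ 0.711 -0.226] z.03 [ 0.705 -0.183]
side white 397 158 [40.  4.] 14 z0 [ 0.257 -0.3  ] z.03 [ 0.274 -0.253]
side white 338 147 [26. 14.] 14 z0 [ 0.393 -0.362] z.03 [ 0.404 -0.312]
side white 216 145 [12. 25.] 90 z0 [ 0.707 -0.4  ] z.03 [ 0.701 -0.348]
side white 288 117 [ 3. 30.] 45 z0 [ 0.51  -0.537] z.03 [ 0.514 -0.478]
side dark 186 256 [11. 11.] 45 z0 [0.743 0.007] z.03 [0.736 0.039]
side dark 177 220 [24. 19.] 85 z0 [ 0.772 -0.102] z.03 [ 0.763 -0.065]
side dark 352 178 [46. 24.] 18 z0 [ 0.384 -0.221] z.03 [ 0.394 -0.178]
side dark 284 163 [30. 65.] 90 z0 [ 0.535 -0.299] z.03 [ 0.538 -0.253]
side dark 366 150 [28.  9.] 13 z0 [ 0.327 -0.342] z.03 [ 0.34  -0.293]
side dark 391 129 [110.  14.] 12 z0 [ 0.236 -0.442] z.03 [ 0.254 -0.388]
side dark 302 110 [13. 10.] 90 z0 [ 0.465 -0.577] z.03 [ 0.471 -0.516]
```

View pics/wrist0.png

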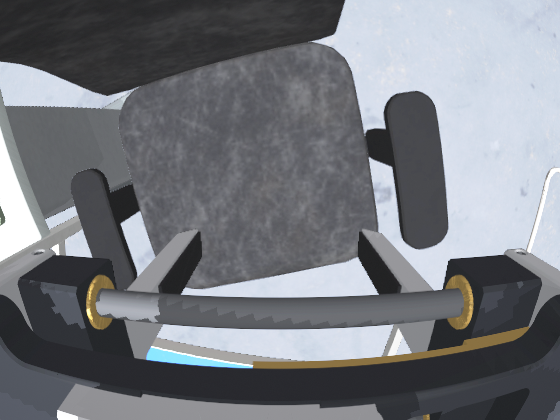

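The wrist picture shows no work objects, only the chair seat, with the fingers at (180,250) and (380,250). I'll move above the block.

```bash
python3 jog.py '[{"dx":-0.038, "dy":-0.027}, {"dx":-0.076, "dy":-0.054}, {"dx":-0.114, "dy":-0.081}, {"dx":-0.152, "dy":-0.108}, {"dx":-0.186, "dy":-0.135}]'; python3 jog.py '[{"dx":-0.038, "dy":-0.027}, {"dx":-0.076, "dy":-0.054}, {"dx":-0.114, "dy":-0.081}, {"dx":-0.152, "dy":-0.108}, {"dx":-0.186, "dy":-0.135}]';  python3 - <<'E'
from h import *
s=ctrl.state();print(s['position'],s['joints'])
c,im=grab('wrist','w1');R=np.array(c['R']);print('cam',-R.T@c['t'])
E
```

```text
t: 0.65
position: [0.3342, 0.3402, 0.2052]
ee_rot: [0.185, 0.983, -0.0, 0.0]
ft_force: [1.8, -0.1, 0.5]
width: 0.0939
finger_force: 0.0
t: 1.15
position: [0.4583, 0.1466, 0.2054]
ee_rot: [0.186, 0.983, 0.0, 0.0]
ft_force: [0.9, 0.9, 0.2]
width: 0.0941
finger_force: 0.0
[0.45832458 0.1466328  0.20536647] [ 1.29525768e-01  4.40975691e-03  1.76429519e+00  1.64157716e-05
  1.37267521e+00 -1.06794767e+00]
cam [0.39463967 0.1722451  0.38424936]
```

View pics/w1.png

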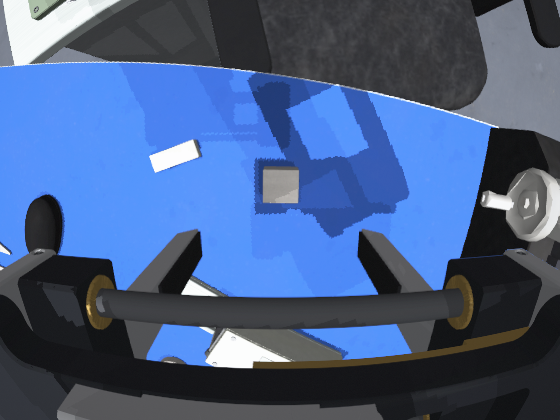

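The block is at (281,185) in the shadow of the gripper, with a lighter strip on its upper edge that is its near side face. The case is at (175,155) and the box at the bottom edge, (270,340).

```bash
python3 jog.py '[{"dx":0.02, "dz":0.01}, {"dx":-0.04, "dz":0.03}, {"dx":-0.06, "dz":0.05}, {"dx":-0.06, "dz":0.05}]' | sed -n 2p;  python3 - <<'E'
from h import *
c,im=grab('wrist','w2')
s=ctrl.state();print(s['position'])
R=np.array(c['R']);print('cam',-R.T@c['t'],R.round(4).tolist(),np.array(c['t']).tolist())
for f,b in(('w1',(245,150,320,220)),('w2',(230,100,340,230))):
    q=cv2.imread(f'pics/{f}.png').astype(int)[b[1]:b[3],b[0]:b[2]]
    m=(q[...,0]-q[...,2]<45)
    for k in cont((m*255).astype('u1'),200):
        r=cv2.minAreaRect(k);print(f,(np.array(cv2.boxPoints(r))+b[:2]).round(1).tolist(),r[1],r[2],cv2.contourArea(k))
q=cv2.imread('pics/w1.png');print(q[160:212:2,281].tolist())
q=cv2.imread('pics/w2.png');cv2.imwrite('pics/w2c.png',cv2.resize(q[80:240,200:360],None,fx=3.5,fy=3.5,interpolation=0))
E
```

```text
position: [0.5132, 0.125, 0.1512]
[0.51240698 0.12598044 0.15275977]
cam [0.4507513  0.15096904 0.3305008 ] [[0.3668, 0.9303, -0.0037], [0.9055, -0.3561, 0.2307], [0.2133, -0.0879, -0.973]] [-0.3045510739448132, -0.4306627802733504, 0.23869935354774363]
w1 [[263.0, 166.0], [298.0, 166.0], [298.0, 202.0], [263.0, 202.0]] (36.0, 35.0) 90.0 1244.0
w2 [[260.0, 114.0], [303.0, 114.0], [303.0, 155.0], [260.0, 155.0]] (41.0, 43.0) 90.0 1702.0
[[136, 68, 40], [119, 60, 36], [119, 61, 37], [100, 73, 65], [85, 86, 88], [141, 145, 147], [153, 155, 158], [150, 153, 156], [150, 152, 154], [152, 155, 157], [153, 155, 158], [152, 156, 159], [151, 153, 156], [147, 151, 152], [148, 151, 155], [147, 150, 153], [149, 152, 156], [149, 152, 155], [159, 162, 164], [173, 176, 181], [172, 177, 179], [176, 179, 183], [165, 83, 49], [162, 82, 49], [157, 82, 52], [158, 80, 47]]
```

View pics/w2c.png

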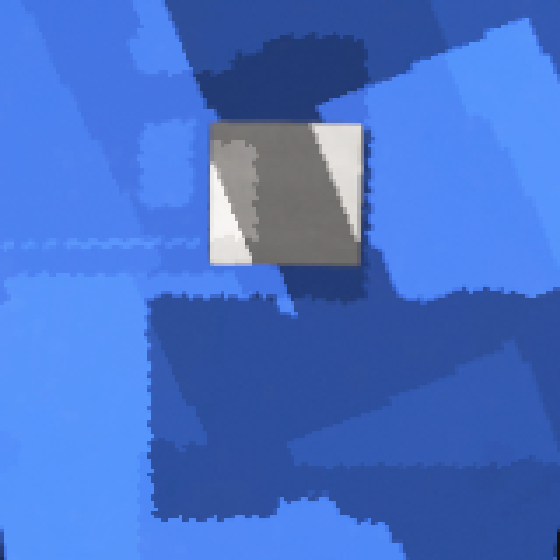

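The crop shows the block's top face almost from straight above, aligned with the image, at u 260–303 and v 114–156 in the full frame. Now I'll compute the block's pose and look at the box.

```bash
python3 - <<'E'
from h import *
R=np.array([[0.3668, 0.9303, -0.0037], [0.9055, -0.3561, 0.2307], [0.2133, -0.0879, -0.973]])
k=ctrl.get_calibration('wrist')
c2=dict(k);
R1=np.array([[0.3643,0.9313,-0.0023],[0.9052,-0.3536,0.2358],[0.2188,-0.088,-0.9718]])
c1=dict(k,R=R1,t=-R1@[0.39463967,0.1722451,0.38424936])
for a,b in(([262.5,202.5],[259.7,155.7]),([298.5,202.5],[303.5,155.7])):
    o1,d1=rays(c1,a,1);o2,d2=rays(c2,b,1);print(meet(o1,d1[0],o2,d2[0]))
p=onz(c2,[[259.7,113.7],[303.5,113.7],[303.5,155.7],[259.7,155.7]],.03,True);print(p.round(4),p.mean(0))
e=p[1]-p[0]+p[2]-p[3];print('yaw',np.degrees(np.arctan2(e[1],e[0])),np.linalg.norm(e)/2,np.linalg.norm(p[3]-p[0]))
E
python3 jog.py '[{"dx":-0.033, "dy":-0.022, "dz":-0.015}, {"dx":-0.066, "dy":-0.044, "dz":-0.03}, {"dx":-0.099, "dy":-0.066, "dz":-0.045}, {"dx":-0.131, "dy":-0.088, "dz":-0.06}, {"dx":-0.131, "dy":-0.088, "dz":-0.06}]'|sed -n 2p; python3 - <<'E'
from h import *
import pickle
c,im=grab('wrist','w3');pickle.dump(c,open('w3.pkl','wb'))
E
python3 jog.py '[{"dx":-0.03, "dy":-0.02}, {"dx":-0.06, "dy":-0.04}, {"dx":-0.06, "dy":-0.04}]'|sed -n 2p; python3 - <<'E'
from h import *
import pickle
c,im=grab('wrist','w4');pickle.dump(c,open('w4.pkl','wb'))
a=np.hstack([cv2.imread(f'pics/{f}.png')[30:330,80:480] for f in('w3','w4')]);cv2.imwrite('pics/w34.png',a)
E
```

```text
(array([0.46678631, 0.12360611, 0.02873632]), np.float64(0.0015836712737538467))
(array([0.4813723 , 0.1615102 , 0.03023316]), np.float64(0.001976520748994513))
[[0.4306 0.139  0.03  ]
 [0.4453 0.1765 0.03  ]
 [0.4818 0.1624 0.03  ]
 [0.467  0.1245 0.03  ]] [0.45618635 0.15059105 0.03      ]
yaw 68.58725701423454 0.040503406202186884 0.03913436024875385
position: [0.6067, -0.0063, 0.2195]
position: [0.645, -0.0634, 0.215]
```

View pics/w34.png

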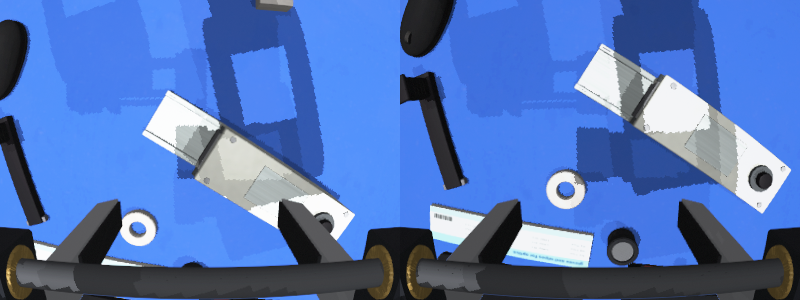

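Left (w3): the box's apron end has corners at full-frame (248,120) and (223,163), and its top front edge runs (305,152)–(274,208). Right (w4): apron corners are (280,74) and (254,118), the top front edge is (340,104)–(312,152), and the back corners are (470,198) and (443,243). The stick is at left, with its nose low. I'll triangulate these next.

```bash
python3 - <<'E'
from h import *
import pickle
c3,c4=[pickle.load(open(f'w{i}.pkl','rb')) for i in(3,4)]
g3=[cv2.cvtColor(cv2.imread(f'pics/w{i}.png'),cv2.COLOR_BGR2HSV)[...,1] for i in(3,4)]
g={3:[(248,120),(223,163),(305,152),(274,208),(435,240)],4:[(280,74),(254,118),(340,104),(312,152),(470,198),(443,243)]}
P={}
for i,im in zip((3,4),g3):
    p=np.array(g[i],np.float32).reshape(-1,1,2)
    P[i]=cv2.cornerSubPix(im,p,(5,5),(-1,-1),(3,50,.01)).reshape(-1,2); print(i,P[i].round(1).tolist())
for a in range(5):
    o,d=rays(c3,P[3][a],1);o2,d2=rays(c4,P[4][a],1);m,e=meet(o,d[0],o2,d2[0]);print(m.round(4),round(e,4))
for c,i in((c3,3),(c4,4)):
    print(i,'apron z.014',onz(c,P[i][:2],.014,1)[:,:2].round(4).tolist(),'top',onz(c,P[i][2:],.074,1)[:,:2].round(4).tolist())
print(np.hstack([cv2.imread('pics/w4.png')[128:129,300:356,2],]).tolist())
# box top outline in w4 by mask polygon
im=cv2.imread('pics/w4.png').astype(int);m=((im[...,0]-im[...,2])<60)
for k in cont((m*255).astype('u1'),2000):
    print(cv2.approxPolyDP(k,3,True).reshape(-1,2).tolist()[:14])
o=np.hstack([cv2.resize(cv2.imread('pics/w4.png')[60:210,240:340],None,fx=4,fy=4,interpolation=0),cv2.resize(cv2.imread('pics/w3.png')[105:255,210:310],None,fx=4,fy=4,interpolation=0)]);cv2.imwrite('pics/z.png',o)
E
```

```text
3 [[247.60000610351562, 119.5], [221.3000030517578, 163.5], [305.0, 152.0], [274.3999938964844, 208.5], [434.79998779296875, 244.3000030517578]]
4 [[281.29998779296875, 72.80000305175781], [253.10000610351562, 116.9000015258789], [337.1000061035156, 107.5], [310.20001220703125, 152.60000610351562], [471.1000061035156, 199.5], [441.70001220703125, 243.5]]
[ 0.5234 -0.0128  0.0125] 0.0
[ 0.5599 -0.0623  0.0123] 0.0
[ 5.853e-01  3.610e-02 -5.000e-04] 0.0013
[ 0.6183 -0.0177  0.0756] 0.0046
[0.7301 0.1405 0.0723] 0.0001
3 apron z.014 [[0.5234, -0.0127], [0.5598, -0.0619]] top [[0.5776, 0.0334], [0.6205, -0.0166], [0.7291, 0.1398]]
4 apron z.014 [[0.5236, -0.0129], [0.56, -0.0622]] top [[0.5841, 0.0219], [0.6166, -0.0191], [0.7294, 0.1396], [0.7658, 0.0901]]
[[200, 110, 110, 109, 109, 108, 109, 109, 110, 109, 110, 108, 108, 108, 109, 109, 109, 109, 109, 107, 104, 75, 27, 43, 45, 52, 68, 114, 139, 114, 136, 212, 239, 244, 244, 244, 244, 244, 244, 244, 244, 244, 244, 244, 244, 244, 244, 244, 244, 244, 244, 244, 244, 244, 244, 243]]
[[82, 104], [73, 109], [77, 130], [100, 131], [124, 219], [147, 211], [134, 182], [113, 103], [94, 108]]
[[281, 74], [254, 117], [442, 242], [470, 199], [349, 106], [340, 104], [336, 108]]
[[120, 5], [102, 10], [88, 30], [80, 71], [90, 85], [104, 85], [114, 76], [130, 44], [134, 20], [131, 12]]
[[559, 0], [541, 2], [541, 74], [534, 136], [516, 220], [502, 256], [449, 260], [443, 288], [434, 291], [381, 233], [362, 229], [358, 257], [377, 295], [343, 297]]
[[49, 0], [41, 0], [32, 36], [29, 32], [36, 0], [0, 0], [0, 230], [10, 230], [21, 237], [18, 114], [22, 119], [47, 120], [29, 110], [33, 90]]
```

View pics/z.png

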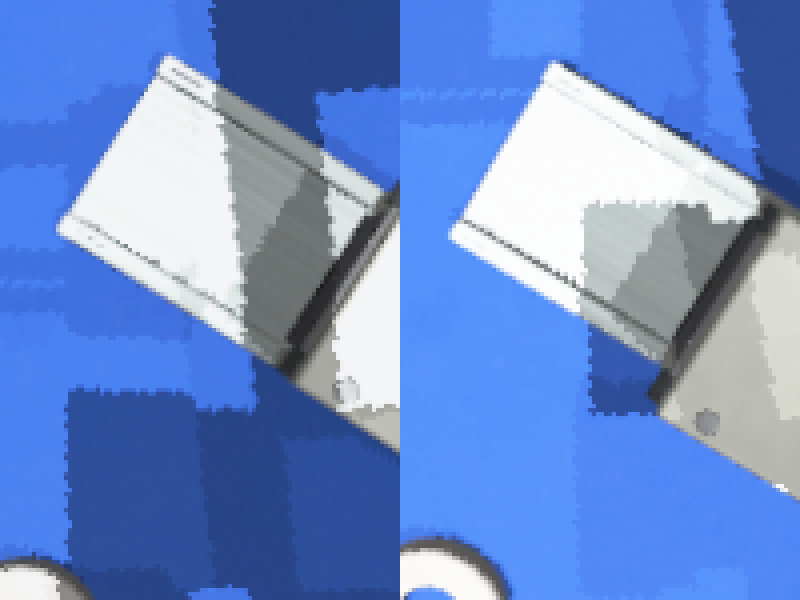

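Box frame, from corners that agree across the two views: entrance (0.6017, 0.0070), yaw 36.45°, rail top measured at 12.4 mm, box top at about 73 mm. Next I go to the block.

```bash
python3 jog.py '[{"dx":0.04, "dy":0.02}, {"dx":0.08, "dy":0.04}, {"dx":0.12, "dy":0.06, "dz":0.01}, {"dx":0.16, "dy":0.08, "dz":0.03}, {"dx":0.2, "dy":0.1, "dz":0.05}]'|sed -n 2p;python3 jog.py '[{"dx":0.03, "dy":0.017, "dz":0.03}, {"dx":0.054, "dy":0.03, "dz":0.06}, {"dx":0.054, "dy":0.03, "dz":0.06}, {"dx":0.054, "dy":0.03, "dz":0.06}]' 0.07|sed -n 2p; python3 - <<'E'
from h import *
print(tool([.4562,.1506,.005]).round(4),ctrl.state()['position'],ctrl.state()['width'])
E
```

```text
position: [0.4916, 0.107, 0.1653]
position: [0.4537, 0.1527, 0.1054]
[-0.0032 -0.001   0.1004] [0.45365759 0.15270965 0.10536024] 0.07044357307429411
```

```bash
python3 jog.py '[{"dx":-0.003, "dy":-0.001, "dz":0.03}, {"dx":-0.003, "dy":-0.001, "dz":0.06}, {"dx":-0.003, "dy":-0.001, "dz":0.09}, {"dx":-0.003, "dy":-0.001, "dz":0.1}, {"dx":-0.003, "dy":-0.001, "dz":0.1}]'; python3 jog.py '[{}, {}, {}, {}]' 0.02 30; python3 - <<'E'
from h import *
print(ctrl.state()['position'],ctrl.state()['width'])
E
```

```text
t: 3.95
position: [0.4581, 0.149, 0.0054]
ee_rot: [0.186, 0.983, -0.0, -0.0]
ft_force: [0.6, -0.1, -0.6]
width: 0.0697
finger_force: 0.0
t: 4.35
position: [0.4587, 0.1491, 0.0065]
ee_rot: [0.185, 0.983, -0.0, 0.001]
ft_force: [-1.2, -5.6, 4.4]
width: 0.0413
finger_force: 2.6
[0.458716   0.14908473 0.00652022] 0.04132954679059249
```

```bash
python3 jog.py '[{}, {}, {}]'; python3 jog.py '[{"dz":-0.02}, {"dz":-0.04}, {"dz":-0.06}, {"dz":-0.06}]';python3 - <<'E'
from h import *
print(ctrl.state()['position'],ctrl.state()['joints'].round(2))
c,im=grab('wrist','w5')
E
```

```text
t: 4.65
position: [0.4586, 0.1488, 0.0064]
ee_rot: [0.185, 0.983, -0.001, 0.001]
ft_force: [-1.6, -2.5, 6.2]
width: 0.0399
finger_force: 30.0
t: 5.05
position: [0.4597, 0.15, 0.0673]
ee_rot: [0.185, 0.983, 0.001, 0.002]
ft_force: [0.4, -0.2, -4.8]
width: 0.0397
finger_force: 30.0
[0.45970693 0.15004574 0.06729975] [ 0.14  0.18  1.89  0.    1.07 -1.06]
```

View pics/w5.png

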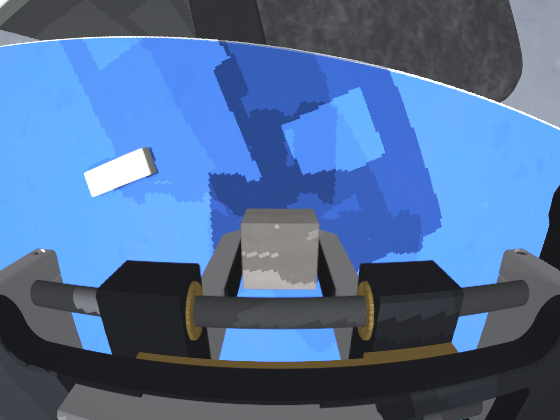

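The block is gripped squarely between the fingers (240–318, 210–288), with its top face at rows 229–288. Carry it over and turn.

```bash
python3 - <<'E'
from h import *
c=ctrl.get_calibration('wrist');s=ctrl.state()
p=onz(c,[[242,229],[319,229],[318,288],[243,288]],s['position'][2]+.0236,1);print((Ro.from_quat(s['ee_rot']).inv().apply(p-s['position'])).round(4))
E
python3 jog.py '[{"dz":-0.03}, {"dx":-0.02, "dy":-0.015, "dz":-0.04, "twist":0.14}, {"dx":-0.05, "dy":-0.04, "dz":-0.04, "twist":0.28}, {"dx":-0.085, "dy":-0.07, "dz":-0.04, "twist":0.42}, {"dx":-0.12, "dy":-0.1, "dz":-0.04, "twist":0.562}]'|sed -n 2,3p
python3 - <<'E'
from h import *
s=ctrl.state();r=Ro.from_quat(s['ee_rot']).as_matrix();print(s['position'],np.degrees(np.arctan2(r[1,1],r[0,1])))
print(tool([.5631,-.0215,.06]))
E
```

```text
[[ 0.0177 -0.0182 -0.0237]
 [ 0.0177  0.0206 -0.0236]
 [-0.0161  0.0215 -0.0235]
 [-0.016  -0.019  -0.0236]]
position: [0.5321, 0.012, 0.1032]
ee_rot: [0.453, 0.892, -0.0, -0.002]
[0.53214468 0.01195843 0.10323202] 36.16626236971001
[-0.04539931  0.0053412   0.04309384]
```

```bash
python3 jog.py '[{"dx":-0.02, "dy":0.002}, {"dx":-0.04, "dy":0.005, "dz":0.01}, {"dx":-0.047, "dy":0.005, "dz":0.03}, {"dx":-0.047, "dy":0.005, "dz":0.043}, {"dx":-0.047, "dy":0.005, "dz":0.043}]'|sed -n 2,3p
python3 - <<'E'
from h import *
s=ctrl.state();r=Ro.from_quat(s['ee_rot']).as_matrix();print(s['position'],np.degrees(np.arctan2(r[1,1],r[0,1])))
print(tool([.5631+.0012,-.0215-.0016,.0135]))
c,im=grab('wrist','w6')
E
```

```text
position: [0.5608, -0.0212, 0.0578]
ee_rot: [0.451, 0.893, -0.001, -0.005]
[ 0.56082828 -0.02118454  0.05783728] 36.42767161205512
[-0.00393901  0.00194539  0.0442969 ]
```

View pics/w6.png

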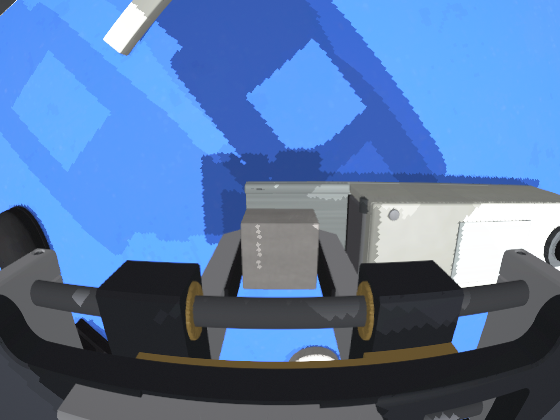

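The block hangs over the apron (rails at 245–350, 185–205), parallel to it, and clear of the box front at u≈350. Lower and release.

```bash
python3 jog.py '[{"dx":-0.003, "dy":0.002, "dz":0.02}, {"dx":-0.003, "dy":0.002, "dz":0.034}, {"dx":-0.003, "dy":0.002, "dz":0.041}, {"dx":-0.003, "dy":0.002, "dz":0.043}, {"dx":-0.003, "dy":0.002, "dz":0.043}]'
python3 jog.py '[{"dz":0.001}, {"dz":0.001}]'; python3 - <<'E'
from h import *
s=ctrl.state();print(s['position'],s['ft_force'])
E
```

```text
t: 6.65
position: [0.5683, -0.0232, 0.0194]
ee_rot: [0.45, 0.893, -0.0, -0.0]
ft_force: [-0.1, -0.0, -4.1]
width: 0.0399
finger_force: 30.0
t: 6.85
position: [0.5692, -0.0235, 0.0192]
ee_rot: [0.451, 0.893, 0.0, 0.001]
ft_force: [0.0, 0.4, -4.2]
width: 0.0399
finger_force: 30.0
[ 0.56916156 -0.02348622  0.01917205] [ 0.03433959  0.40693292 -4.17466907]
```

```bash
python3 jog.py '[{"dx":0.003, "dy":-0.003}, {"dx":0.003, "dy":-0.003, "dz":0.003}, {"dx":0.003, "dy":-0.003, "dz":0.005}, {"dx":0.003, "dy":-0.003, "dz":0.005}, {"dx":0.003, "dy":-0.003, "dz":0.005}]'
python3 jog.py '[{"dz":0.001}, {"dz":0.001}]'
```

```text
t: 7.35
position: [0.5643, -0.0228, 0.0133]
ee_rot: [0.451, 0.893, -0.0, -0.0]
ft_force: [-0.3, -0.2, -4.7]
width: 0.0399
finger_force: 30.0
t: 7.55
position: [0.5647, -0.0228, 0.0126]
ee_rot: [0.451, 0.893, 0.0, 0.0]
ft_force: [0.5, -0.0, -3.4]
width: 0.0399
finger_force: 30.0
```

```bash
python3 jog.py '[{"dz":0.001}, {"dz":0.001}]'|sed -n '2p;4p'; python3 jog.py '[{}, {}, {}]' 0.054; python3 jog.py '[{"dz":-0.02}, {"dz":-0.06}, {"dz":-0.1}, {"dz":-0.14}, {"dz":-0.16}]'; python3 - <<'E'
from h import *
c,im=grab('wrist','w7');cct,im2=grab('top','t7')
import pickle;pickle.dump(c,open('w7.pkl','wb'))
cv2.imwrite('pics/z7.png',np.hstack([im[100:400,130:530],cv2.resize(im2[150:300,200:400],None,fx=2,fy=2)]))
E
```

```text
position: [0.5647, -0.0228, 0.0125]
ft_force: [-3.5, 0.3, 4.8]
t: 8.05
position: [0.5649, -0.0229, 0.0116]
ee_rot: [0.451, 0.893, 0.0, 0.001]
ft_force: [-0.2, 0.4, -0.3]
width: 0.0536
finger_force: 0.0
t: 8.55
position: [0.5668, -0.0232, 0.1759]
ee_rot: [0.451, 0.893, 0.001, 0.003]
ft_force: [0.1, -0.2, -0.3]
width: 0.0541
finger_force: 0.0
```

View pics/z7.png

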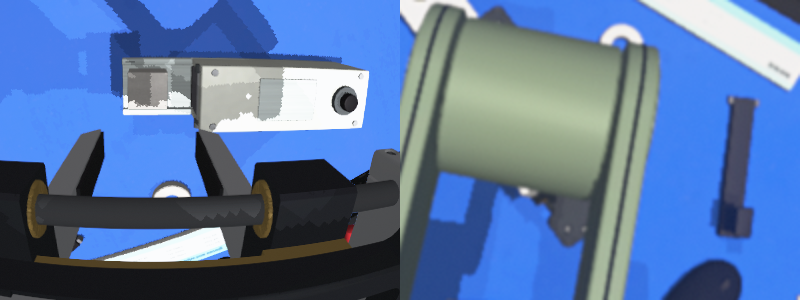

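The block stands on the apron between the rails, in front of the flap, at about (275,190) in the full wrist frame. The stick is still on the table, grip at about (368,261) in the top view. I'll go over the stick, turned for its grasp.

```bash
python3 jog.py '[{"dx":-0.02, "dy":-0.03, "twist":-0.14}, {"dx":-0.04, "dy":-0.06, "twist":-0.28}, {"dx":-0.06, "dy":-0.09, "twist":-0.42}, {"dx":-0.08, "dy":-0.12, "twist":-0.56}, {"dx":-0.1, "dy":-0.15, "twist":-0.7}]' 0.06|sed -n 2p; python3 jog.py '[{"twist":-0.14}, {"twist":-0.18}, {"twist":-0.18}]' |sed -n 2,3p; python3 - <<'E'
from h import *
import pickle
c,im=grab('wrist','w8');pickle.dump(c,open('w8.pkl','wb'));print(ctrl.state()['joints'].round(2))
E
python3 jog.py '[{"dx":0.02, "dy":0.02, "dz":-0.01}, {"dx":0.05, "dy":0.03, "dz":-0.03}, {"dx":0.05, "dy":0.03, "dz":-0.03}]' |sed -n 2,3p; python3 - <<'E'
from h import *
import pickle
c,im=grab('wrist','w9');pickle.dump(c,open('w9.pkl','wb'))
cv2.imwrite('pics/z9.png',np.hstack([cv2.imread('pics/w8.png')[0:400,80:480],im[0:400,80:480]]))
E
```

```text
position: [0.5014, -0.1929, 0.1691]
position: [0.5018, -0.1922, 0.1692]
ee_rot: [0.028, 1.0, 0.001, -0.002]
[-0.53  0.16  1.67  0.    1.31 -2.04]
position: [0.4537, -0.1584, 0.2026]
ee_rot: [0.027, 1.0, -0.0, 0.001]
```

View pics/z9.png

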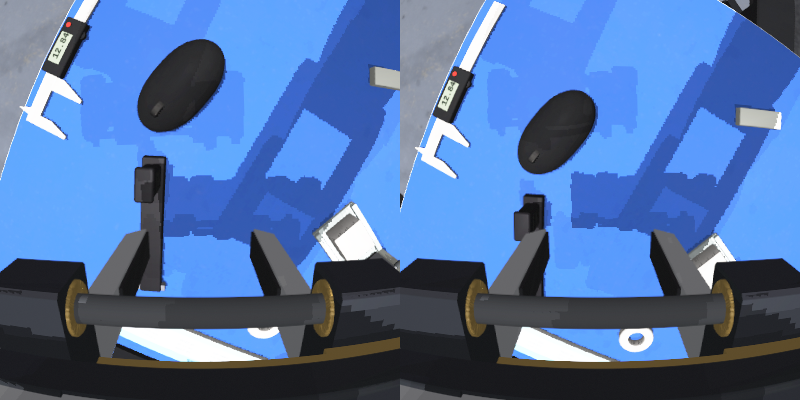

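In w8 (left) the stick's cap is at full-frame (214–237, 166–203) and its bar runs down to its nose at about (231,290). In w9 (right) the cap is at (194–210, 211–241). The mouse lies just behind the stick.

```bash
python3 - <<'E'
from h import *
for f,(u0,v0,u1,v1) in(('w8',(205,150,262,298)),('w9',(185,188,232,262))):
    q=cv2.imread(f'pics/{f}.png').astype(int)[v0:v1,u0:u1]
    m=q[...,0]<75
    print(f,[(v0+i,u0+int(np.where(r)[0].min()),u0+int(np.where(r)[0].max())) for i,r in enumerate(m) if r.any() and i%5==0])
    o=cv2.resize(np.clip(q*2.5,0,255).astype('u1'),None,fx=4,fy=4,interpolation=0);cv2.imwrite(f'pics/z{f}.png',o)
a,b=[cv2.imread(f'pics/z{f}.png') for f in('w8','w9')]
o=np.zeros((592,420,3),'u1');o[:,:228]=a;o[:b.shape[0],230:230+b.shape[1]]=b;cv2.imwrite('pics/zs.png',o)
E
```

```text
w8 [(160, 244, 245), (165, 223, 245), (170, 215, 245), (175, 215, 244), (180, 215, 244), (185, 215, 244), (190, 215, 244), (195, 215, 244), (200, 215, 243), (205, 239, 243), (210, 239, 243), (215, 221, 243), (220, 221, 243), (225, 221, 242), (230, 227, 242), (235, 224, 242), (240, 222, 242), (245, 219, 242), (250, 217, 241), (255, 214, 241), (260, 212, 241), (265, 209, 241), (270, 207, 241), (275, 205, 240), (280, 205, 241), (285, 205, 240), (290, 205, 239), (295, 205, 214)]
w9 [(198, 204, 223), (203, 204, 223), (208, 202, 223), (213, 194, 223), (218, 194, 223), (223, 194, 223), (228, 195, 223), (233, 195, 227), (238, 195, 227), (243, 220, 228), (248, 218, 228), (253, 215, 228), (258, 213, 228)]
```

View pics/zs.png

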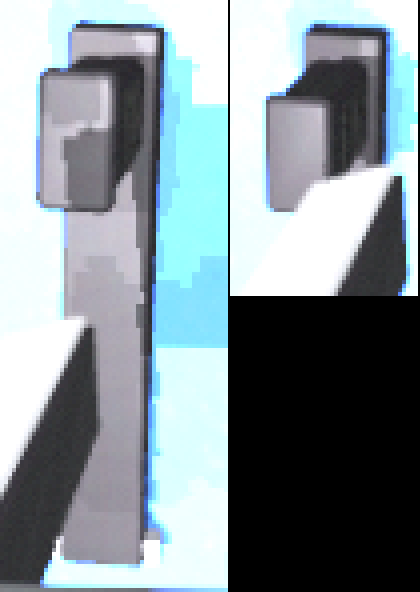

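The enlarged stick shows the cap corners at w8 (215.5,168), (233,168), (232.2,202.2) and (215,201.8), and at w9 (195,212.3) and (210.3,212.3). The bar's top face in w8 runs from (233.3,157.5) to the nose at (230.5,290).

```bash
python3 - <<'E'
from h import *
import pickle
c8,c9=[pickle.load(open(f'w{i}.pkl','rb')) for i in(8,9)]
for a,b in(([215.5,168],[195,212.3]),([233,168],[210.3,212.3]),([215,201.8],[195.8,240.5])):
    o,d=rays(c8,a,1);o2,d2=rays(c9,b,1);print('cap',*meet(o,d[0],o2,d2[0]))
p=onz(c8,[[215.5,168],[233,168],[232.2,202.2],[215,201.8]],.072,1);print(p.round(4),p.mean(0))
q=onz(c8,[[222.5,156.5],[244.4,157.5],[240,290.5],[220.5,290]],.016,1);print(q.round(4))
a=(q[2]+q[3]-q[0]-q[1])/2;yaw=np.arctan2(a[1],a[0]);print('yaw',np.degrees(yaw),np.linalg.norm(a),'nose',(q[2]+q[3])/2,'origin from nose',(q[2]+q[3])/2-.135*a/np.linalg.norm(a))
T=p.mean(0);s=ctrl.state();r=Ro.from_quat(s['ee_rot']).as_matrix();print('tool y yaw',np.degrees(np.arctan2(r[1,1],r[0,1])),s['position'],'shift',tool([T[0],T[1],.1]))
E
```

```text
cap [ 0.46622974 -0.24546852  0.0668207 ] 0.0006045973668414301
cap [ 0.46779362 -0.23017739  0.06353727] 0.000964689079478564
cap [ 0.49673308 -0.24864107  0.06706668] 0.0009419761301116009
[[ 0.4655 -0.2447  0.072 ]
 [ 0.4666 -0.2293  0.072 ]
 [ 0.4966 -0.2326  0.072 ]
 [ 0.4954 -0.248   0.072 ]] [ 0.48102053 -0.23863784  0.072     ]
[[ 0.4604 -0.2477  0.016 ]
 [ 0.463  -0.225   0.016 ]
 [ 0.6144 -0.2433  0.016 ]
 [ 0.6131 -0.2662  0.016 ]]
yaw -6.87782855510322 0.1531410604009394 nose [ 0.61375015 -0.25473587  0.016     ] origin from nose [ 0.47972164 -0.23856926  0.016     ]
tool y yaw 86.868622334621 [ 0.45468084 -0.15903917  0.20195844] shift [-0.03047479 -0.07795135  0.10207901]
```

```bash
python3 jog.py '[{"dx":-0.015, "dy":-0.035, "dz":0.02, "twist":0.06}, {"dx":-0.03, "dy":-0.078, "dz":0.05, "twist":0.066}, {"dx":-0.03, "dy":-0.078, "dz":0.08, "twist":0.066}, {"dx":-0.03, "dy":-0.078, "dz":0.1, "twist":0.066}, {"dx":-0.03, "dy":-0.078, "dz":0.1, "twist":0.066}]'|sed -n 2,3p; python3 jog.py '[{}]'|sed -n 2p; python3 - <<'E'
from h import *
s=ctrl.state();r=Ro.from_quat(s['ee_rot']).as_matrix();print('tool y yaw',np.degrees(np.arctan2(r[1,1],r[0,1])),s['position'],'shift',tool([.4803,-.2386,.03]))
E
```

```text
position: [0.4779, -0.2375, 0.0964]
ee_rot: [0.061, 0.998, 0.003, -0.004]
position: [0.4805, -0.239, 0.1006]
tool y yaw 83.07195056530153 [ 0.48047179 -0.23897685  0.10056754] shift [0.00011204 0.00029668 0.07056804]
```

```bash
python3 jog.py '[{"dz":0.03}, {"dz":0.055}, {"dz":0.07}, {"dz":0.07}]'; python3 jog.py '[{}, {}, {}, {}, {}]' 0.005 50; python3 jog.py '[{}, {}, {}]'
```

```text
t: 10.85
position: [0.4801, -0.2384, 0.0307]
ee_rot: [0.06, 0.998, 0.001, -0.001]
ft_force: [-0.2, 0.0, 0.1]
width: 0.06
finger_force: 0.0
t: 11.35
position: [0.4808, -0.2394, 0.032]
ee_rot: [0.06, 0.998, -0.0, 0.0]
ft_force: [0.4, -0.1, -0.1]
width: 0.0235
finger_force: 0.0
t: 11.65
position: [0.4806, -0.2393, 0.0317]
ee_rot: [0.06, 0.998, -0.0, 0.0]
ft_force: [-0.8, -0.6, 1.9]
width: 0.018
finger_force: 50.0
```

Gripped at 18 mm. Lift, then swing behind the apron.

```bash
python3 jog.py '[{"dz":-0.03}, {"dx":0.01, "dy":0.015, "dz":-0.05, "twist":-0.1}, {"dx":0.02, "dy":0.035, "dz":-0.05, "twist":-0.24}, {"dx":0.035, "dy":0.06, "dz":-0.05, "twist":-0.38}, {"dx":0.05, "dy":0.085, "dz":-0.05, "twist":-0.52}]'|sed -n 2,3p; python3 - <<'E'
from h import *
s=ctrl.state();r=Ro.from_quat(s['ee_rot']).as_matrix();y=np.degrees(np.arctan2(r[1,1],r[0,1]));print('turn',-np.radians(126.45-y),s['position'],s['width'],s['joints'].round(3),'shift',tool([.4288,-.1207,.08]))
E
```

```text
position: [0.4402, -0.1478, 0.0811]
ee_rot: [-0.201, 0.98, 0.0, -0.0]
turn -0.23187052174152972 [ 0.44022954 -0.14778676  0.08108854] 0.017398309938517292 [-0.511  0.121  1.923  0.     1.098 -2.486] shift [-0.0001478   0.02939822  0.00111121]
```

```bash
python3 jog.py '[{"dy":0.012, "twist":-0.11}, {"dy":0.025, "twist":-0.2}, {"dy":0.029, "twist":-0.23}, {"dy":0.029, "twist":-0.23}]'|sed -n 2,3p; python3 jog.py '[{}, {}]'|sed -n 2p; python3 - <<'E'
from h import *
import pickle
s=ctrl.state();r=Ro.from_quat(s['ee_rot']).as_matrix();y=np.degrees(np.arctan2(r[1,1],r[0,1]));print('turn',-np.radians(126.45-y),s['position'],s['joints'].round(3),'shift',tool([.4288,-.1207,.0395]))
c,im=grab('wrist','w10');pickle.dump(c,open('w10.pkl','wb'))
E
```

```text
position: [0.4294, -0.1216, 0.0811]
ee_rot: [-0.309, 0.951, 0.0, -0.0]
position: [0.4302, -0.1227, 0.0815]
turn -0.008342594536843244 [ 0.43022411 -0.12267806  0.08151146] [-0.472  0.084  1.964 -0.     1.094 -2.67 ] shift [-7.37008118e-06  2.45615154e-03  4.20103692e-02]
```

```bash
python3 jog.py '[{"dy":0.002, "dz":0.02, "twist":-0.008}, {"dy":0.002, "dz":0.036, "twist":-0.008}, {"dy":0.002, "dz":0.042, "twist":-0.008}, {"dy":0.002, "dz":0.042, "twist":-0.008}, {"dy":0.002, "dz":0.042, "twist":-0.008}]'; python3 - <<'E'
from h import *
s=ctrl.state();r=Ro.from_quat(s['ee_rot']).as_matrix();y=np.degrees(np.arctan2(r[1,1],r[0,1]))
e=np.array([.8044,.5941]);d=s['position'][:2]-[.6017,.007];print('yaw err',126.45-y,'box',d@e,d@[-e[1],e[0]],s['position'][2])
E
```

```text
t: 13.3
position: [0.4292, -0.1208, 0.0399]
ee_rot: [-0.313, 0.95, -0.0, 0.0]
ft_force: [-0.1, -0.6, -1.1]
width: 0.0178
finger_force: 50.0
yaw err -0.0391387489553523 box -0.21469470291863135 -0.0003711761778591863 0.03990182009480339
```

```bash
cat > st.py <<'E'
from h import *
s=ctrl.state();e=np.array([.8044,.5941]);d=s['position'][:2]-[.6017,.007];f=s['ft_force']
print('t %.2f box x %.1f y %.1f z %.1f mm  F along %.1f left %.1f z %.1f w %.4f'%(s['t'],d@e*1e3,d@[-e[1],e[0]]*1e3,s['position'][2]*1e3,f[:2]@e,f[:2]@[-e[1],e[0]],f[2],s['width']))
E
for i in 1 2; do :; done
python3 jog.py '[{"dx":-0.004}, {"dx":-0.008}, {"dx":-0.012}, {"dx":-0.016}, {"dx":-0.02}]'>/dev/null; python3 st.py
python3 jog.py '[{"dx":-0.006}, {"dx":-0.012}, {"dx":-0.018}, {"dx":-0.024}, {"dx":-0.03}]'>/dev/null; python3 st.py
python3 jog.py '[{"dx":-0.006}, {"dx":-0.012}, {"dx":-0.018}, {"dx":-0.024}, {"dx":-0.03}]'>/dev/null; python3 st.py
```

```text
t 13.80 box x -195.3 y 0.1 z 39.8 mm  F along -4.4 left -0.7 z 2.1 w 0.0179
t 14.30 box x -165.9 y 0.4 z 39.7 mm  F along -7.9 left 0.4 z 4.2 w 0.0176
t 14.80 box x -136.2 y 0.5 z 39.7 mm  F along -8.8 left 0.1 z 4.5 w 0.0178
```

```bash
python3 jog.py '[{}, {"dz":-0.001}, {"dz":-0.001}]'>/dev/null; python3 st.py
python3 jog.py '[{"dx":-0.004}, {"dx":-0.008}, {"dx":-0.012}, {"dx":-0.016}, {"dx":-0.02}]'>/dev/null; python3 st.py
python3 jog.py '[{"dx":-0.004}, {"dx":-0.008}, {"dx":-0.012}, {"dx":-0.016}, {"dx":-0.02}]'>/dev/null; python3 st.py
```

```text
t 15.10 box x -135.1 y 0.8 z 40.1 mm  F along -2.6 left -0.4 z -1.4 w 0.0181
t 15.60 box x -115.0 y 0.8 z 40.1 mm  F along -4.1 left -1.0 z -0.3 w 0.0176
t 16.10 box x -94.6 y 0.7 z 40.2 mm  F along -2.3 left -0.4 z -3.0 w 0.0177
```

```bash

python3 jog.py '[{"dx":-0.002}, {"dx":-0.004}, {"dx":-0.006}, {"dx":-0.008}, {"dx":-0.01}]'>/dev/null; python3 st.py
python3 jog.py '[{"dx":-0.001}, {"dx":-0.002}, {"dx":-0.003}]'>/dev/null; python3 st.py
python3 jog.py '[{"dx":-0.001}, {"dx":-0.002}, {"dx":-0.003}]'>/dev/null; python3 st.py
```

```text
t 16.60 box x -84.8 y 0.5 z 40.4 mm  F along -2.6 left -0.3 z -2.9 w 0.0179
t 16.90 box x -81.9 y 0.5 z 40.4 mm  F along -2.4 left 0.4 z -3.8 w 0.0175
t 17.20 box x -78.8 y 0.5 z 40.5 mm  F along -3.5 left -0.4 z -3.9 w 0.0177
```

```bash

python3 jog.py '[{"dx":-0.001}, {"dx":-0.002}, {"dx":-0.003}]'>/dev/null; python3 st.py
python3 jog.py '[{"dx":-0.001}, {"dx":-0.002}, {"dx":-0.003}]'>/dev/null; python3 st.py
```

```text
t 17.50 box x -75.8 y 0.5 z 40.4 mm  F along -2.8 left -0.2 z -3.6 w 0.0177
t 17.80 box x -72.9 y 0.5 z 40.4 mm  F along -5.1 left 0.5 z -1.8 w 0.0181
```

```bash

python3 jog.py '[{"dx":-0.001}, {"dx":-0.002}, {"dx":-0.003}]'>/dev/null; python3 st.py
```

```text
t 18.10 box x -72.8 y 0.3 z 40.9 mm  F along -15.0 left -0.1 z 6.0 w 0.0174
```

Contact at TCP −72.9 mm (block front at about 102 mm). Carry on in small steps.

```bash

python3 jog.py '[{}, {}]'>/dev/null; python3 st.py
python3 jog.py '[{"dx":-0.001}, {"dx":-0.002}, {"dx":-0.002}]'>/dev/null; python3 st.py
```

```text
t 18.30 box x -72.8 y 0.4 z 40.8 mm  F along -13.9 left -0.1 z 4.5 w 0.0180
t 18.60 box x -71.9 y 0.2 z 41.0 mm  F along -15.8 left 0.3 z 7.1 w 0.0179
```

```bash

python3 jog.py '[{"dx":-0.001}, {"dx":-0.002}, {"dx":-0.002}]'>/dev/null; python3 st.py
python3 jog.py '[{"dx":-0.001}, {"dx":-0.001}, {"dx":-0.001}]'>/dev/null; python3 st.py
```

```text
t 18.90 box x -70.0 y 0.2 z 41.0 mm  F along -16.2 left -0.2 z 6.6 w 0.0180
t 19.20 box x -69.0 y 0.2 z 41.0 mm  F along -16.2 left 0.7 z 7.8 w 0.0172
```

```bash

python3 jog.py '[{"dx":-0.001}, {"dx":-0.002}, {"dx":-0.003}, {"dx":-0.003}]'>/dev/null; python3 st.py
```

```text
t 19.60 box x -66.0 y 0.2 z 41.0 mm  F along -16.6 left 1.3 z 8.0 w 0.0178
```

About 6.9 mm of plunger give. Draw the stick out straight.

```bash

python3 jog.py '[{"dx":0.002}, {"dx":0.008}, {"dx":0.018}, {"dx":0.028}, {"dx":0.038}]'>/dev/null; python3 st.py
python3 jog.py '[{"dx":0.01}, {"dx":0.02}, {"dx":0.03}, {"dx":0.04}, {"dx":0.05}]'>/dev/null; python3 st.py
python3 jog.py '[{"dx":0.012}, {"dx":0.024}, {"dx":0.036}, {"dx":0.048}, {"dx":0.062}]'>/dev/null; python3 st.py; python3 jog.py '[{}, {}]'>/dev/null; python3 st.py
```

```text
t 20.10 box x -100.2 y 0.4 z 40.6 mm  F along 0.7 left -1.5 z -3.7 w 0.0179
t 20.60 box x -150.4 y -0.0 z 40.8 mm  F along 0.4 left 1.1 z -1.0 w 0.0173
t 21.10 box x -212.8 y 0.2 z 40.5 mm  F along 0.6 left -0.5 z -0.9 w 0.0177
t 21.30 box x -212.1 y 0.1 z 40.5 mm  F along -0.6 left 0.1 z -0.3 w 0.0176
```

```bash

python3 jog.py '[{"dz":-0.02}, {"dz":-0.045}, {"dx":0.005, "dy":-0.02, "dz":-0.045, "twist":0.12}, {"dx":0.01, "dy":-0.045, "dz":-0.045, "twist":0.26}, {"dx":0.018, "dy":-0.07, "dz":-0.045, "twist":0.4}]'>/dev/null; python3 jog.py '[{"twist":0.14}, {"twist":0.28}, {"twist":0.35}, {"twist":0.35}]'>/dev/null; python3 - <<'E'
from h import *
s=ctrl.state();r=Ro.from_quat(s['ee_rot']).as_matrix();y=np.degrees(np.arctan2(r[1,1],r[0,1]));print('turn',-np.radians(83.07-y),s['position'],'shift',tool([.4806,-.2393,.045]))
E
```

```text
turn 0.00878252494603379 [ 0.45868041 -0.18541936  0.08535786] shift [-0.02780648 -0.05109838  0.04034977]
```

```bash

python3 jog.py '[{"dx":-0.014, "dy":-0.025, "twist":0.008}, {"dx":-0.028, "dy":-0.051, "dz":0.01, "twist":0.008}, {"dx":-0.028, "dy":-0.051, "dz":0.03, "twist":0.008}, {"dx":-0.028, "dy":-0.051, "dz":0.04, "twist":0.008}, {"dx":-0.028, "dy":-0.051, "dz":0.04, "twist":0.008}]'>/dev/null; python3 st.py; python3 jog.py '[{"dz":0.004}, {"dz":0.008}, {"dz":0.01}, {"dz":0.01}]';python3 st.py
```

```text
t 22.70 box x -244.4 y -123.7 z 43.3 mm  F along -0.6 left 0.2 z -1.7 w 0.0174
t: 23.1
position: [0.4803, -0.2392, 0.0355]
ee_rot: [0.06, 0.998, -0.0, 0.0]
ft_force: [0.0, -0.6, -1.9]
width: 0.0179
finger_force: 50.0
t 23.10 box x -243.9 y -126.0 z 35.5 mm  F along -0.3 left -0.5 z -1.9 w 0.0179
```

```bash

python3 jog.py '[{"dz":0.001}, {"dz":0.002}, {"dz":0.002}]'>/dev/null;python3 st.py; python3 jog.py '[{"dz":0.001}, {"dz":0.001}]'>/dev/null;python3 st.py
```

```text
t 23.40 box x -244.0 y -126.1 z 33.5 mm  F along -0.6 left 0.6 z -1.8 w 0.0178
t 23.60 box x -244.1 y -126.0 z 32.3 mm  F along -0.1 left 0.5 z -2.0 w 0.0181
```

```bash

python3 jog.py '[{"dz":0.0005}, {"dz":0.001}, {"dz":0.001}]'>/dev/null;python3 st.py; python3 jog.py '[{"dz":0.0005}, {"dz":0.0005}]'>/dev/null;python3 st.py
```

```text
t 23.90 box x -244.1 y -126.3 z 31.8 mm  F along -1.1 left 0.1 z 1.4 w 0.0176
t 24.10 box x -244.1 y -126.3 z 31.7 mm  F along -1.9 left 2.6 z 4.5 w 0.0181
```

```bash

python3 jog.py '[{}, {}, {}, {}]' 0.06|tail -2; python3 jog.py '[{"dz":-0.015}, {"dz":-0.05}, {"dz":-0.09}, {"dz":-0.13}, {"dz":-0.17}]'|sed -n 2p;python3 jog.py '[{"dx":0.04, "dy":0.03}, {"dx":0.05, "dy":0.07}, {"dx":0.05, "dy":0.1}, {"dx":0.05, "dy":0.12}]'|sed -n 2p; python3 - <<'E'
from h import *
c,im=grab('wrist','w20');
# stick check: dark bar contour; project expected corners
def proj(P):
    R=np.array(c['R']);K=np.array([[c['fx'],0,c['cx']],[0,c['fy'],c['cy']],[0,0,1.]])
    rv=cv2.Rodrigues(R)[0];return cv2.fisheye.projectPoints(np.array(P,float).reshape(-1,1,3),rv,np.array(c['t'],float),K,np.zeros(4))[0].reshape(-1,2)
o=np.array([.4803,-.2386]);e=np.array([np.cos(-.12),np.sin(-.12)]);n=np.array([-e[1],e[0]])
W=lambda x,y,z:[*(o+x*e+y*n),z]
print('exp cap',proj([W(-.016,.009,.072),W(.016,.009,.072),W(.016,-.009,.072),W(-.016,-.009,.072)]).round(0).tolist())
print('exp bar',proj([W(-.02,.012,.016),W(-.02,-.012,.016),W(.135,.012,.016),W(.135,-.012,.016)]).round(0).tolist())
m=((im.max(2)<75)*255).astype('u1')
for k in cont(m,150): print(cv2.approxPolyDP(k,3,True).reshape(-1,2).tolist()[:10])
O=np.array([.6017,.007]);e=np.array([.8044,.5941]);n=np.array([-.5941,.8044]);B=lambda x,y,z:[*(O+x*e+y*n),z]
print('flap px',proj([B(0,0,58e-3),B(0,0,.03),B(0,0,.01),B(-.03,0,.006)]).round(0).tolist())
for z in(.05,.04,.03,.02,.01): u,v=proj([B(0,0,z)])[0].round().astype(int);print(z,im[v,u].tolist() if 0<=v<420 and 0<=u<560 else None)
t,ti=grab('top','t20')
for k in cont((((ti.max(2)<75))*255).astype('u1'),60):
    (x,y),wh,a=cv2.minAreaRect(k)
    if 330<x<400 and 190<y<290: print('top',x,y,wh,a)
for f in('t20','top0'):
    q=cv2.imread(f'pics/{f}.png').astype(int)
    for k in cont(((q[...,2]>150)*255).astype('u1'),60):
        (x,y),wh,a=cv2.minAreaRect(k)
        if 200<x<330 and 150<y<320:print(f,round(x),round(y),np.round(wh))
E
```

```text
width: 0.0461
finger_force: 0.0
position: [0.4801, -0.2392, 0.2023]
position: [0.4447, -0.1124, 0.2011]
exp cap [[171.0, 230.0], [174.0, 258.0], [158.0, 258.0], [155.0, 230.0]]
exp bar [[187.0, 212.0], [169.0, 212.0], [199.0, 322.0], [182.0, 321.0]]
[[0, 294], [1, 346], [20, 365], [34, 370], [59, 402], [72, 383], [140, 397], [145, 393], [228, 403], [318, 403]]
[[189, 210], [173, 210], [171, 221], [157, 231], [159, 254], [175, 258], [177, 274], [193, 251]]
[[26, 214], [32, 227], [43, 236], [35, 238], [39, 247], [53, 249], [57, 255], [64, 205]]
[[221, 108], [206, 106], [190, 113], [171, 136], [162, 155], [160, 172], [172, 189], [194, 186], [221, 157], [231, 134]]
[[100, 92], [94, 97], [99, 100], [92, 103], [102, 108], [94, 135], [83, 131], [81, 138], [94, 146], [100, 144]]
[[372, 1], [379, 10], [389, 5], [389, 16], [452, 49], [459, 57], [464, 56], [465, 42], [474, 54], [472, 65]]
flap px [[393.0, 310.0], [386.0, 298.0], [382.0, 291.0], [368.0, 276.0]]
0.05 [75, 72, 69]
0.04 [69, 66, 64]
0.03 [60, 58, 57]
0.02 [50, 49, 47]
0.01 [106, 103, 103]
top 363.0 260.0 (14.0, 8.0) 90.0
t20 237 306 [26. 11.]
t20 263 217 [35. 29.]
t20 310 172 [21. 21.]
t20 226 166 [89. 31.]
top0 236 306 [28. 11.]
top0 263 217 [34. 29.]
top0 310 172 [21. 21.]
top0 226 166 [89. 31.]
```

```bash
python3 -c "
from workcell import ctrl
print(ctrl.close_job())"
```

```text
the job is handed in; nothing more can be done
None
```

The job is handed in at about 25 s of robot time: the block is in the soak box with the plunger pushed in about 7 mm (from arm travel after contact), and the stick stands back in its place with the case, ring and box unmoved in the top view. I did not see the flap shut: I infer it from the block's rear stopping at about 69 mm, past the 47 mm needed, and the stick being fully out. I also viewed 12 pictures, over the limit of 10.

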